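# Take the counter pile apart

### The arm

A 6-joint arm with a two-finger parallel gripper is mounted at the origin on a cart in front of the work surface, level with it; the furniture and walls round the work are solid. World frame = base frame: x ahead of the robot, y to its left, z up, the work surface at z = 0. Lengths are in m, angles in rad, forces in N, time in s.
With the tool pointing down it reaches from about 0.2 to 0.875 m from the base axis. Payload 3.4 kg.
Tool frame: the origin (TCP) lies midway between the tips of the shut fingers; the grasp point (between the pads) lies 19 mm behind it; z points along the fingers, y is the line along which they close (so a half turn about z gives the same grasp; the last joint's range is limited). The gripper opens to 94 mm and grips with 3 to 60 N. Pads are 16 mm wide; open, the fingers measure 119 mm over their backs; the gripper's body (75 mm by 177 mm) begins 78 mm behind the grasp point.
Start: joints at [1.216, 0.276, 1.505, -0, 1.361, -0.121], TCP at [0.133, 0.559, 0.183] pointing down, gripper open.
Joint ranges: [-2.89, 2.89], [-0.75, 2.08], [0.22, 2.7], [-1.18, 4.32], [0.11, 2.71], [-2.7, 2.7]. Speed limits (rad/s): [2.57, 2.57, 3.14, 3.14, 3.14, 3.14].

### API

Orientations are given as [roll, pitch, yaw] about the fixed x, y, z axes, in that order (R = Rz(yaw) Ry(pitch) Rx(roll)).
In Python, from cell import arm, solve_ik, vision, workorder gives the robot as it stands. Calls block until the motion is done:
- arm.move_pose(position, orientation): joint-space move of the TCP to a pose.
- arm.move_l(position, frame=None, velocity=0.15, stop_force=None): straight line of the TCP; frame=None keeps the orientation; velocity is the mean speed in m/s. With stop_force (N) it stops when the force on the tool has changed by that much, and returns True; else False.
- arm.move_j(angles): joint-space move.
- arm.open_jaws() and arm.close(squeeze=None): open the fingers fully, or close them until they stop; squeeze is the grip in N (None keeps the last).
- arm.dwell(seconds).
- solve_ik(position, orientation): joint angles nearest the present ones, or None.
- vision.camera(name): name is "scene" or "side" or "wrist"; returns the picture (420x560x3 uint8, red, green, blue); there is no depth.
- vision.camera_model(name): a dict with "intrinsics" (3x3 intrinsics, pixels), "T" (4x4, takes a point from camera to world coordinates). Camera axes: x right, y down, z forward; pixel columns grow to the right and rows downward; lengths in m; the calibration is good to about 2 mm. A picture is of the moment at which its call begins: read the wrist's pose just before it. camera_model takes no time and is no camera call; for the wrist camera it gives the pose at the moment of the call.
A pose or a line that the arm cannot do raises arm.IKError and nothing moves.
- workorder.finish_job(): hands the job in; it is judged then, once.
Readings, each from a call of its own:
- arm.get_time(): time.
- arm.get_qpos(): joint angles.
- arm.get_joint_velocities(): joint speeds.
- arm.get_joint_torque(): joint torques, N m.
- arm.get_position(): TCP position.
- arm.get_tool_rot(): TCP orientation.
- arm.get_force(): force on the tool from outside, world axes, zero at the start.
- arm.get_ft_torque(): the same for the moment, N m.
- arm.get_grip_width(): finger opening in m.
- arm.get_gripper_force(): force on a finger pad.
Only numpy, scipy, OpenCV 4.12 (cv2) and the standard library are available. Lean on these libraries where they do the work, as an engineer would, in place of code of your own. Each camera call takes 0.05 s, during which the arm holds its last target. There are 200 camera calls.

### The job

The loyalty-stamp things have been left in one pile. Take the pile apart and set each thing upright in the middle of its own place, long sides lined up with the place's: the stamp on the dark wooden block, the label roll on the round cork coaster, the ink pad on the blue mat and the green card tin on the pale wooden board. Topple nothing, and leave the bell and the cup that stand among them alone.

Things in the scene. Friction and masses are not known exactly. Their poses are not given: they have to be found in the camera images.
- stamp: wooden hand stamp, 67 mm high, on top of the pile at the start. Base 34 (x) x 46 (y) mm and 20 mm high with a black rubber sole; above it a round turned handle up to 28 mm thick, from 20 to 67 mm, thickest near its top: grip the handle about 50 mm above the underside. Origin: centre of the underside, z up, long side along its y. About 60 g
- label_roll: white roll of labels with a brown core, lying flat, 69 mm diameter, 30 mm high; second from the top of the pile. Origin: centre of the underside, z up. About 70 g
- ink_pad: closed black ink pad, flat box 64 (x) x 90 (y) x 14 mm; third from the top of the pile, its ends show beyond the roll. Origin: centre of the underside, z up, long side along its y. About 50 g
- card_tin: green closed card tin 60 (x) x 108 (y) x 38 mm, at the bottom of the pile, its ends show beyond the ink pad; stands on the low grey work stand (top at z = 0.040). The lid is fixed (60 mm wide, the top 12 mm), the sides below it are 58 mm apart. Origin: centre of the underside, z up, long side along its y. About 160 g
- dark_plinth: place of the stamp: small dark brown wooden block 54 (x) x 66 (y) x 10 mm, fixed on the broad low grey work stand that carries everything listed (top at z = 0.040). Origin: centre of the underside on the stand, z up (top face at 10 mm), long side along its y
- cork_coaster: place of the label roll: round cork coaster, 90 mm diameter, 6 mm thick, fixed. Origin: centre of the underside, z up (top face at 6 mm)
- blue_mat: place of the ink pad: blue rectangular mat 80 (x) x 104 (y) x 5 mm, fixed. Origin: centre of the underside, z up (top face at 5 mm), long side along its y
- wood_board: place of the card tin: pale wooden board 76 (x) x 118 (y) x 8 mm, fixed. (Behind all the places a fixed tablet screen, y -0.18 to -0.45, reaches forward to x = 0.61 at 0.26 m height, and a printer 0.145 m high to x = 0.545, y -0.11 to 0.03.) Origin: centre of the underside, z up (top face at 8 mm), long side along its y
- counter_bell: silver call bell on a black foot, 72 mm diameter, 58 mm high, loose: a bystander that must stay where it is. Origin: centre of the underside
- espresso_cup: small white cup, 60 mm wide, 85 mm long (y) with its handle at -y, 56 mm high, loose: a bystander that must stay where it is. Origin: middle of the underside of its bounding box, z up
There are look-alikes about, which are no part of the job. Leave any orange or yellow look-alike of the stamp alone.

How it is judged:
At the end, for the whole second after the job is handed in: Stamp on dark block, roll on cork coaster, ink pad on blue mat, tin on pale board: each lying on the top face, within 0.1 rad of upright, centres within 12 mm, long sides (not the roll) parallel within 0.21 rad either way round, released and at rest; bell and cup not moved (horizontal distance between stamp and dark_plinth below 0.012 m and z of stamp in the frame of dark_plinth between 0.007 and 0.014 m and angle between each of stamp, label_roll, ink_pad, card_tin's own z axis and vertical below 0.1 rad and linear speed of each of stamp, label_roll, ink_pad, card_tin below 0.02 m/s and angle between the y axis of stamp and the y axis of dark_plinth, either way round below 0.21 rad and horizontal distance between label_roll and cork_coaster below 0.012 m and z of label_roll in the frame of cork_coaster between 0.003 and 0.01 m and horizontal distance between ink_pad and blue_mat below 0.012 m and z of ink_pad in the frame of blue_mat between 0.002 and 0.009 m and angle between the y axis of ink_pad and the y axis of blue_mat, either way round below 0.21 rad and horizontal distance between card_tin and wood_board below 0.012 m and z of card_tin in the frame of wood_board between 0.005 and 0.012 m and angle between the y axis of card_tin and the y axis of wood_board, either way round below 0.21 rad); the robot touches nothing.
It fails at once if the bell is pushed out of its place or knocked over (distance of counter_bell from where it was at the start of the episode above 0.02 m or angle between counter_bell's own z axis and vertical above 0.4 rad).
It fails at once if the cup is pushed out of its place or knocked over (distance of espresso_cup from where it was at the start of the episode above 0.02 m or angle between espresso_cup's own z axis and vertical above 0.4 rad).
It fails at once if something from the pile topples over (angle between any of stamp, label_roll, ink_pad, card_tin's own z axis and vertical above 0.8 rad).
It also fails if it takes over 109 s, if anything falls off the work surface, if the arm or the gripper's body presses on something with over 40 N, if the wrist force passes 120 N, or if a joint passes its speed limit or range.

## Working session

There is one attempt and no reset: what is moved stays moved. The work goes in short steps, each a Python script; the robot and the scene stay as the last script left them, time stands still between calls to the robot, and variables do not carry over. Pictures are saved under pics/ and viewed, at most 14 in all, crops included, and the job is handed in when it is done.

```bash
ls; mkdir -p pics
python3 - <<'E'
from cell import arm, vision
import cv2, numpy as np
for n in ["scene","side","wrist"]:
    im=vision.camera(n); cv2.imwrite(f"pics/{n}0.png",im[:,:,::-1])
    m=vision.camera_model(n); print(n,np.round(m["intrinsics"],1).tolist(),np.round(m["T"],3).tolist())
print(arm.get_time(),arm.get_tool_rot())
E
```

```text
pics
scene [[523.1, 0.0, 275.6], [0.0, 523.1, 209.9], [0.0, 0.0, 1.0]] [[0.946, -0.242, 0.216, 0.217], [-0.324, -0.695, 0.642, -1.183], [-0.006, -0.677, -0.736, 1.296], [0.0, 0.0, 0.0, 1.0]]
side [[438.8, 0.0, 279.2], [0.0, 438.8, 211.0], [0.0, 0.0, 1.0]] [[-0.142, 0.85, -0.507, 1.145], [0.99, 0.123, -0.07, -0.071], [0.003, -0.511, -0.859, 1.06], [0.0, 0.0, 0.0, 1.0]]
wrist [[334.4, 0.0, 278.9], [0.0, 334.4, 204.3], [0.0, 0.0, 1.0]] [[0.231, 0.943, 0.238, 0.065], [0.973, -0.224, -0.057, 0.576], [-0.0, 0.245, -0.97, 0.385], [0.0, 0.0, 0.0, 1.0]]
0.15 [-3.14024347e+00 -1.98445275e-04  2.90785659e+00]
```

View pics/scene0.png

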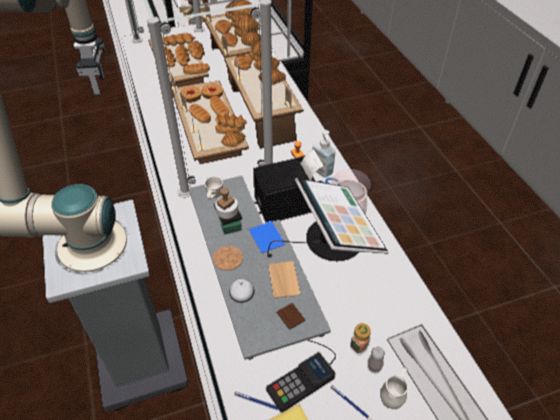

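View pics/side0.png

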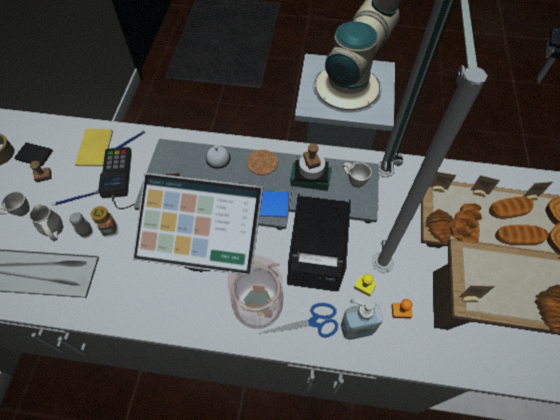

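Scene view: the pile is at (228,208), with the cup at (213,186) behind it and the bell at (241,290). The cork is at (228,258), blue mat at (266,237), pale board at (285,279) and dark block at (291,316). Two posts stand at about (185,190) and (265,165).

Stamp candidates are the pile stamp (224,197 in scene; 312,155 in side), a wooden one at side (40,172), and orange and yellow ones at side (402,308) and (366,284). Only the one on top of the pile fits the description. I'll confirm it in a crop.

```bash
cat > h.py <<'E'
from cell import arm, solve_ik, vision, workorder
import cv2, numpy as np
def ray(uv,z,m):
    K,T=np.array(m["intrinsics"]),np.array(m["T"])
    d=T[:3,:3]@np.linalg.inv(K)@np.array([uv[0],uv[1],1.]); o=T[:3,3]
    return (o+d*(z-o[2])/d[2])[:2]
def proj(p,m):
    K,T=np.array(m["intrinsics"]),np.array(m["T"])
    c=K@(T[:3,:3].T@(np.array(p)-T[:3,3])); return c[:2]/c[2]
E
python3 - <<'E'
from h import *
m=vision.camera_model("scene");s=vision.camera_model("side")
for n,uv,z in [("stamp",(224,193),.175),("roll",(228,208),.11),("cup",(213,186),.09),("bell",(241,290),.07),("cork",(228,258),.046),("mat",(266,237),.045),("board",(285,279),.048),("dark",(291,316),.05),("post1",(185,190),0),("post2",(265,165),0),("standA",(243,355),.04),("standB",(328,330),.04),("standC",(193,185),.04)]:
    print(n,ray(uv,z,m).round(3))
for n,uv,z in [("stamp",(313,148),.175),("cork",(263,161),.046),("bell",(217,155),.07),("cup",(358,174),.09),("post1",(390,165),0),("post2",(383,263),0)]: print("side",n,ray(uv,z,s).round(3))
a=cv2.imread("pics/scene0.png")[160:350,180:340]; b=cv2.imread("pics/side0.png")[130:230,140:390]
a=cv2.resize(a,None,fx=3,fy=3,interpolation=2)
cv2.imwrite("pics/c1.png",a)
E
```

```text
stamp [ 0.422 -0.089]
roll [ 0.428 -0.092]
cup [0.412 0.037]
bell [ 0.387 -0.369]
cork [ 0.385 -0.231]
mat [ 0.519 -0.19 ]
board [ 0.521 -0.36 ]
dark [ 0.494 -0.482]
post1 [0.329 0.141]
post2 [0.633 0.171]
standA [ 0.339 -0.545]
standB [ 0.576 -0.55 ]
standC [0.356 0.115]
side stamp [ 0.425 -0.084]
side cork [ 0.388 -0.224]
side bell [ 0.404 -0.353]
side cup [0.427 0.045]
side post1 [0.313 0.149]
side post2 [0.638 0.135]
```

View pics/c1.png

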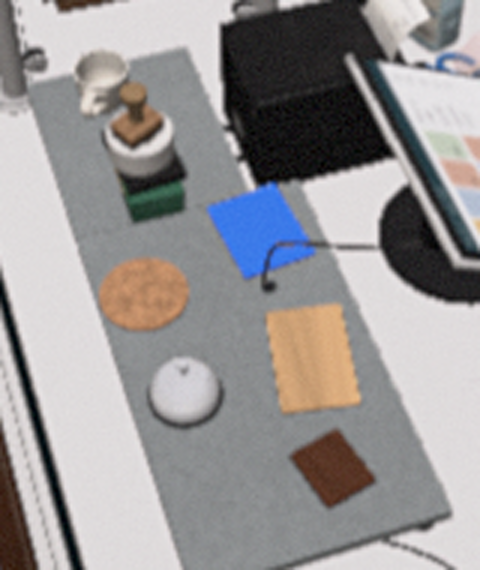

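The pile's stamp (crop 130,115) is plain wood with a dark base and stands on the roll, so it is the right one. Something thin and black reaches to the mat, with its tip at crop (268,285), and I need to see it from close by. Next I'll retract, swing past the post, and take an overhead look.

Run:
```python
from h import *
az=np.arctan2(.559,.133)
for r in (.2,.22,.25):
  for z in (.25,.35,.45):
    q=solve_ik([r*np.cos(az),r*np.sin(az),z],[np.pi,0,az-np.pi]); print(r,z,None if q is None else np.round(q,2))
# look poses
for p in ([.42,-.09,.42],[.40,-.2,.45],[.40,-.36,.45]):
    for y in (np.pi,0,np.pi/2):
        q=solve_ik(p,[np.pi,0,y]); print(p,round(y,2),None if q is None else np.round(q,2))
```

```text
0.2 0.25 [ 0.98 -0.38  1.95  0.    1.57 -1.93]
0.2 0.35 [ 0.98 -0.38  1.71  0.    1.81 -1.93]
0.2 0.45 [ 0.98 -0.35  1.46  0.    2.03 -1.93]
0.22 0.25 [ 1.02 -0.34  1.93  0.    1.55 -1.89]
0.22 0.35 [ 1.02 -0.35  1.7   0.    1.79 -1.89]
0.22 0.45 [ 1.02 -0.32  1.44  0.    2.02 -1.89]
0.25 0.25 [ 1.06 -0.29  1.9   0.    1.53 -1.85]
0.25 0.35 [ 1.06 -0.3   1.67  0.    1.77 -1.85]
0.25 0.45 [ 1.06 -0.27  1.42  0.    2.   -1.85]
[0.42, -0.09, 0.42] 3.14 [-0.37  0.01  1.27  0.    1.87 -1.94]
[0.42, -0.09, 0.42] 0 [-0.37  0.01  1.27 -0.    1.87  1.2 ]
[0.42, -0.09, 0.42] 1.57 [-0.37  0.01  1.27  0.    1.87 -0.37]
[0.4, -0.2, 0.45] 3.14 [-0.62  0.04  1.16  0.    1.94 -2.19]
[0.4, -0.2, 0.45] 0 [-0.62  0.04  1.16 -0.    1.94  0.95]
[0.4, -0.2, 0.45] 1.57 [-0.62  0.04  1.16  0.    1.94 -0.62]
[0.4, -0.36, 0.45] 3.14 [-0.86  0.2   0.98  0.    1.97 -2.43]
[0.4, -0.36, 0.45] 0 [-0.86  0.2   0.98 -0.    1.97  0.71]
[0.4, -0.36, 0.45] 1.57 [-0.86  0.2   0.98  0.    1.97 -0.86]
```

Run:
```python
from h import *
arm.move_j([1.216,-.38,1.71,0,1.81,-1.93])
arm.move_j([-.62,-.38,1.71,0,1.81,-1.93])
def shot(n):
    m=vision.camera_model("wrist"); im=vision.camera("wrist"); cv2.imwrite(f"pics/{n}.png",cv2.resize(im[:,:,::-1],None,fx=1.4,fy=1.4,interpolation=cv2.INTER_CUBIC)); np.savez(f"{n}.npz",intrinsics=m["intrinsics"],T=m["T"])
arm.move_pose([.38,-.15,.46],[np.pi,0,np.pi]); shot("w1")
arm.move_pose([.38,-.37,.46],[np.pi,0,np.pi]); shot("w2")
print(arm.get_time())
```

```text
5.5917
```

View pics/w1.png

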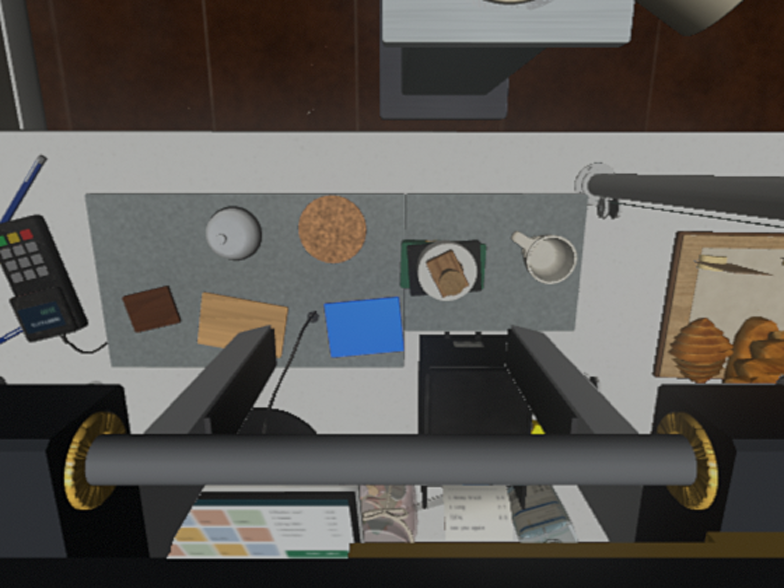

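View pics/w2.png

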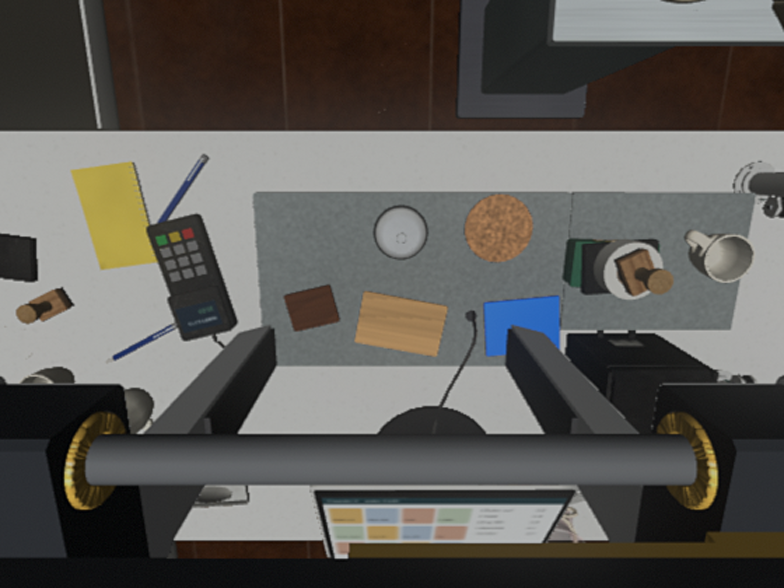

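Overhead views (1.4× pixels):

| Thing | View | Pixel |
|---|---|---|
| pile | w1 | (445,268) |
| cup | w1 | (549,258) |
| cork | w1 | (332,229) |
| mat | w1 | (364,327) |
| dark block | w1 | (152,309) |
| board | w2 | (401,325) |
| bell | w2 | (400,232) |
| cable end | w1 | (312,315) |
| cable end | w2 | (471,315) |

Next is an enlarged crop of the pile, plus triangulation of the cable end.

```bash
cat >> h.py <<'E'
def tri(u1,m1,u2,m2):
    A=[];b=[]
    for u,m in((u1,m1),(u2,m2)):
        K,T=np.array(m["intrinsics"]),np.array(m["T"]);d=T[:3,:3]@np.linalg.inv(K)@np.array([u[0],u[1],1.]);d/=np.linalg.norm(d)
        P=np.eye(3)-np.outer(d,d);A.append(P);b.append(P@T[:3,3])
    return np.linalg.lstsq(np.vstack(A),np.hstack(b),rcond=None)[0]
def quad(pts,z,m,s=1.4):
    w=np.array([ray((p[0]/s,p[1]/s),z,m) for p in pts]); (c,wh,a)=cv2.minAreaRect((w*1000).astype(np.float32))
    bx=cv2.boxPoints((c,wh,a)); e=[bx[1]-bx[0],bx[2]-bx[1]]; l=max(e,key=np.linalg.norm)
    yaw=np.arctan2(l[1],l[0])-np.pi/2; yaw=(yaw+np.pi/2)%np.pi-np.pi/2
    return np.round(c,1),np.round(wh,1),round(yaw,3)
def shot(n):
    m=vision.camera_model("wrist"); im=vision.camera("wrist"); cv2.imwrite(f"pics/{n}.png",cv2.resize(im[:,:,::-1],None,fx=1.4,fy=1.4,interpolation=cv2.INTER_CUBIC)); np.savez(f"{n}.npz",intrinsics=m["intrinsics"],T=m["T"])
E
python3 - <<'E'
from h import *
a=np.load("w1.npz");b=np.load("w2.npz");D=lambda u:np.array(u)/1.4
print("cable",tri(D((312,315)),a,D((471,315)),b), tri(D((283,380)),a,D((452,380)),b))
print("cork tri",tri(D((332,229)),a,D((499,228)),b),ray(D((332,229)),.046,a),ray(D((499,228)),.046,b))
print("stamp tri",tri(D((455,277)),a,D((659,280)),b))
print("mat",quad([(324,303),(400,297),(404,350),(331,357)],.045,a))
print("dark",quad([(123,294),(171,287),(181,322),(133,332)],.05,a),quad([(285,294),(331,286),(340,321),(293,331)],.05,b))
print("board",quad([(363,292),(447,308),(439,356),(355,338)],.048,b))
print("bell",ray(D((400,232)),.045,b),"cup",ray(D((551,259)),.096,a))
c=cv2.imread("pics/w1.png")[190:350,380:600]; d=cv2.imread("pics/w2.png")[190:350,550:770]
cv2.imwrite("pics/c2.png",cv2.resize(c,None,fx=3.6,fy=3.6,interpolation=2))
E
```

```text
cable [ 0.50667199 -0.25640087  0.04578611] [ 0.57697859 -0.28769471  0.10283721]
cork tri [ 0.38687734 -0.22504838  0.04768112] [ 0.38711636 -0.22525577] [ 0.38706228 -0.22465676]
stamp tri [ 0.42459476 -0.07921129  0.17368191]
mat (array([ 523.9, -183.6]), array([ 79.8, 104.6]), np.float32(0.091))
dark (array([ 497.1, -473.7]), array([54.7, 69.3]), np.float32(0.148)) (array([ 496.1, -475.7]), array([53.6, 67.1]), np.float32(0.215))
board (array([ 520.7, -352.2]), array([121.9,  71.1]), np.float32(-0.195))
bell [ 0.39257762 -0.35521718] cup [0.41750442 0.04927859]
```

View pics/c2.png

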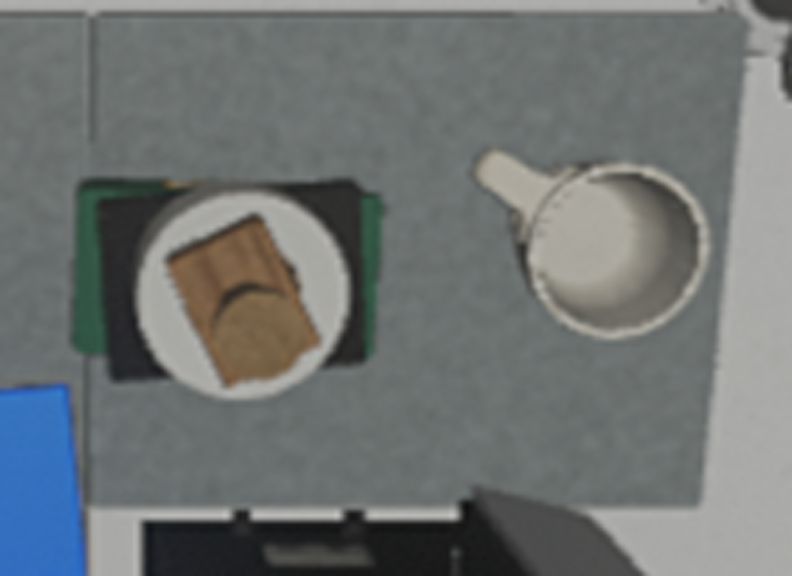

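The pile crop shows four nested outlines: the stamp base turned about 27°, the roll, the pad and the tin. The cable end lies on the stand at (0.507,-0.256). Next I'll compute the pile poses and the tablet edge.

Run:
```python
from h import *
a=np.load("w1.npz");b=np.load("w2.npz")
s=5.04
O=lambda P:[(380/1.4*s+x*1.0*(s/3.6/1.4),190/1.4*s+y*(s/3.6/1.4)) for x,y in P]
f=lambda P:[(380+x/3.6,190+y/3.6) for x,y in P]
print("stamp",quad(f([(165,262),(258,214),(320,342),(228,388)]),.142,a))
print("roll",quad(f([(136,293),(351,293),(243,186),(243,400)]),.122,a), ray(np.array(f([(243.5,293)])[0])/1.4,.122,a))
print("pad",quad(f([(97,202),(354,182),(366,362),(112,382)]),.092,a))
print("tin",quad(f([(78,181),(383,196),(374,356),(73,352)]),.078,a))
print("cuphandle",ray(np.array(f([(485,165)])[0])/1.4,.08,a))
S=vision.camera_model("scene");E=vision.camera_model("side")
print("tabA",tri((298,180),S,(262,188),E),"tabB",tri((342,252),S,(147,178),E))
for p in([.61,-.18,.26],[.61,-.45,.26]):print(proj(p,S),proj(p,E),proj(p,b)*1.4)
```

```text
stamp (array([426.1, -83.4]), array([46.7, 32.6]), np.float32(-1.097))
roll (array([428.1, -80.9]), array([51.6, 50.1]), np.float32(-0.769)) [ 0.42751037 -0.08076375]
pad (array([430.5, -80.7]), array([64. , 89.8]), np.float32(0.082))
tin (array([428.7, -81.2]), array([107.9,  61.6]), np.float32(-0.013))
cuphandle [0.39116661 0.00702243]
tabA [ 0.61922087 -0.18375956  0.2544755 ] tabB [ 0.63030717 -0.45139924  0.24515215]
[293.90154513 178.08062726] [263.55521981 184.03263219] [579.61767933 479.50378624]
[331.09188531 248.36866664] [144.82575165 169.7219198 ] [307.80026042 479.51148005]
```

Measured sizes agree with the true ones. Now the stamp, with a picture afterwards.

```bash
cat >> h.py <<'E'
H=np.pi/2
def pick(x,y,tip,psi,sq,up=.27):
    o=[np.pi,0,psi]; arm.open_jaws()
    arm.move_pose([x,y,up],o)
    hit=arm.move_l([x,y,tip],velocity=.12,stop_force=8)
    z=arm.get_position()[2]; arm.close(sq)
    print("pick hit",hit,"z",round(z,4),"w",round(arm.get_grip_width(),4),"F",round(arm.get_gripper_force(),1))
    arm.move_l([x,y,up],velocity=.15)
    print("lifted w",round(arm.get_grip_width(),4),"Fz",round(arm.get_force()[2],2))
def place(x,y,tip,psi,tilt=0,up=.27,via=None):
    # tilt: lean the gripper's body back toward -x
    R=cv2.Rodrigues(np.array([0,-tilt,0.]))[0]
    from scipy.spatial.transform import Rotation as Ro
    o=Ro.from_matrix(R@Ro.from_euler("xyz",[np.pi,0,psi]).as_matrix()).as_euler("xyz").tolist()
    if via: arm.move_pose(via,o)
    arm.move_pose([x,y,up],o)
    arm.move_l([x,y,tip+.02],velocity=.15)
    hit=arm.move_l([x,y,tip-.002],velocity=.04,stop_force=4)
    print("place hit",hit,"z",arm.get_position().round(4))
    arm.open_jaws(); arm.dwell(.2); arm.move_l([x,y,up],velocity=.2); print("t",arm.get_time())
E
python3 - <<'E'
from h import *
pick(.426,-.0834,.153,H,20,up=.28)
place(.4965,-.4747,.081,H+.18+1.097,up=.24)
arm.move_pose([.38,-.37,.46],[np.pi,0,np.pi]); shot("w3")
E
```

```text
pick hit False z 0.1536 w 0.0249 F 20.0
lifted w 0.0255 Fz -0.54
place hit True z [ 0.496  -0.4751  0.0801]
t 16.375
```

View pics/w3.png

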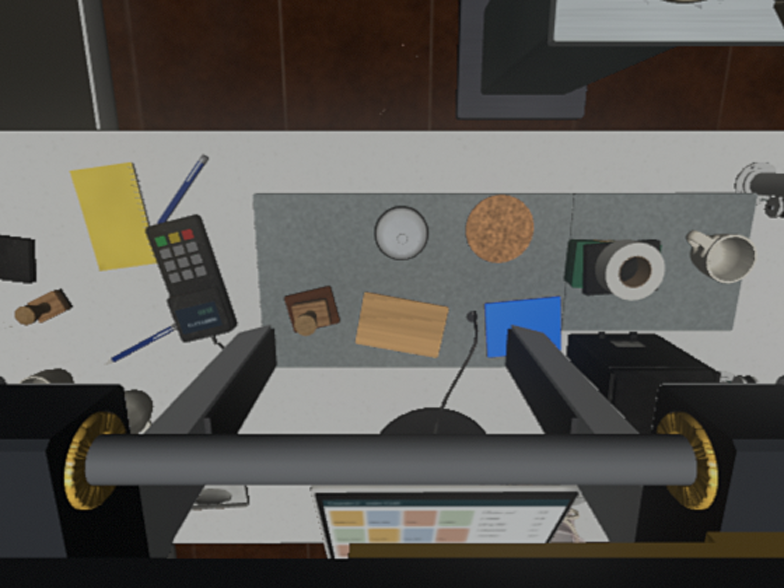

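The stamp stands upright on the dark block (310,310), and the roll is undisturbed at (630,270). Next are the roll, then the pad.

Run:
```python
from h import *
pick(.4275,-.0808,.097,H,15,up=.25)
place(.3871,-.225,.051,H,up=.2)
arm.move_pose([.36,-.12,.42],[np.pi,0,np.pi]); shot("w4")
c=cv2.imread("pics/w4.png")
cv2.imwrite("pics/w4c.png",cv2.resize(c[150:400,250:600],None,fx=2.2,fy=2.2,interpolation=2))
```

```text
pick hit False z 0.0976 w 0.0674 F 15.0
lifted w 0.0678 Fz -0.73
place hit True z [ 0.3868 -0.2249  0.0497]
t 26.5833
```

View pics/w4c.png

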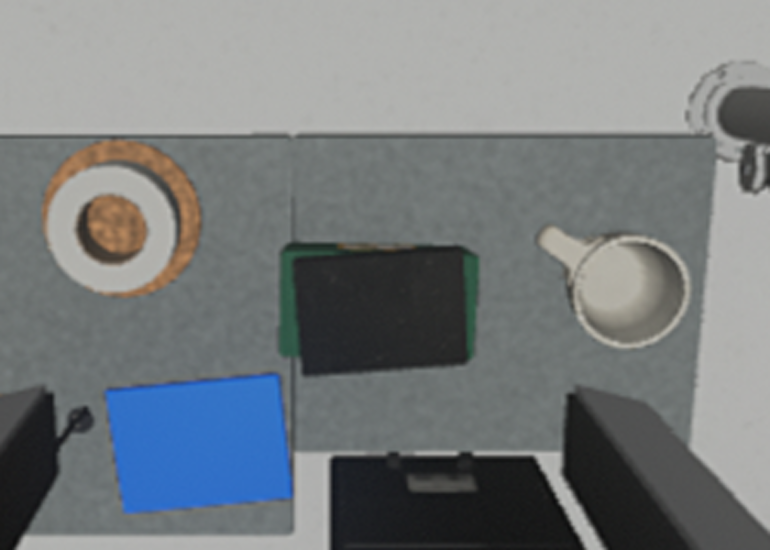

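The roll sits on the cork (113,230). The pad and tin are in place and the mat is clear. I'll check the numbers and then move the pad in the same script, if they stay close to the earlier ones.

Run:
```python
from h import *
a=np.load("w4.npz"); f=lambda P:[(250+x/2.2,150+y/2.2) for x,y in P]
r=lambda p,z:ray(np.array(f([p])[0])/1.4,z,a).round(4)
print("roll",r((113,230),.076),"cork",r((122,218.5),.046))
p=quad(f([(295,258),(463,247),(470,363),(303,376)]),.092,a); print("pad",p)
print("tin",quad(f([(284,246),(478,252),(472,358),(281,356)]),.078,a))
m=quad(f([(107,389),(278,374),(293,496),(124,514)]),.045,a); print("mat",m)
assert abs(p[0]-[430.5,-80.7]).max()<5 and abs(m[0]-[523.9,-183.6]).max()<4
py,my=float(p[2]),float(m[2])
g=np.array([0,.012])  # grip 12 mm toward +y end, away from the tablet
pc=p[0]/1000+np.array([-np.sin(py),np.cos(py)])*.012
pick(pc[0],pc[1],.0795,H+py,15,up=.2)
mc=np.mean([m[0],[523.9,-183.6]],axis=0)/1000+np.array([-np.sin(my),np.cos(my)])*.012
place(mc[0]-.003,mc[1],.0475,H+my,tilt=.07,up=.2,via=[.44,-.18,.25])
arm.move_pose([.38,-.17,.42],[np.pi,0,np.pi]); shot("w5")
c=cv2.imread("pics/w5.png")
cv2.imwrite("pics/w5c.png",cv2.resize(c[170:420,270:620],None,fx=2.2,fy=2.2,interpolation=2))
```

```text
roll [ 0.3885 -0.2244] cork [ 0.3874 -0.2247]
pad (array([429.6, -80.1]), array([65.2, 90.3]), np.float32(0.081))
tin (array([429.6, -81. ]), array([105.4,  61.8]), np.float32(-0.032))
mat (array([ 523.8, -184.7]), array([ 80.5, 103.6]), np.float32(0.109))
pick hit False z 0.0801 w 0.0005 F 0.0
lifted w 0.0006 Fz 0.47
place hit False z [ 0.5196 -0.1723  0.0454]
t 38.45
```

View pics/w5c.png

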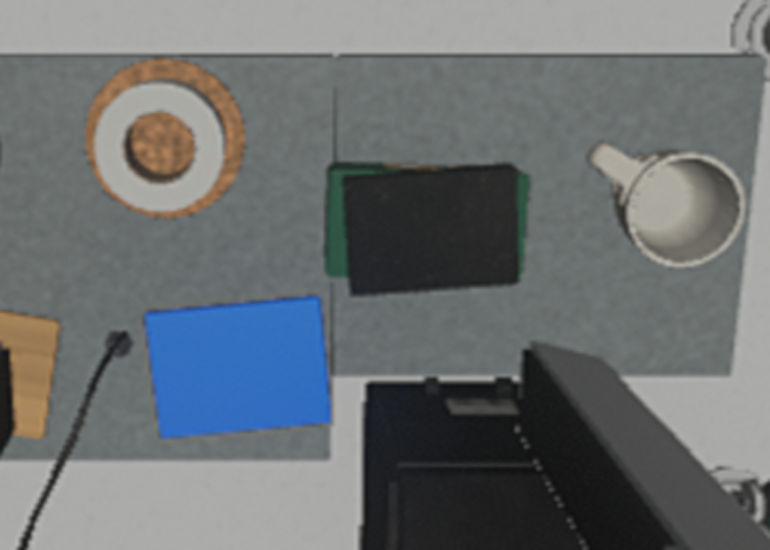

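The grip missed: the width went to 0 and the pad is still on the tin at (435,230), undisturbed. The fingers probably swing on an arc, with open tips sitting higher than the TCP, so they rode over the thin pad. I'll retry deeper in 4 mm steps, checking the width each time.

Run:
```python
from h import *
a=np.load("w5.npz"); f=lambda P:[(270+x/2.2,170+y/2.2) for x,y in P]
p=quad(f([(343,175),(517,165),(520,282),(350,295)]),.092,a); print("pad",p)
print("tin",quad(f([(328,163),(530,172),(523,280),(326,276)]),.078,a))
py=float(p[2]); pc=p[0]/1000+np.array([-np.sin(py),np.cos(py)])*.012
arm.open_jaws(); arm.move_pose([*pc,.2],[np.pi,0,H+py]); arm.move_l([*pc,.1])
for z in (.074,.070,.066):
    hit=arm.move_l([*pc,z],velocity=.06,stop_force=8); arm.close(6)
    w=arm.get_grip_width(); print(z,hit,arm.get_position().round(4),round(w,4),arm.get_force().round(1))
    if w>.058: break
    arm.open_jaws()
arm.close(15); arm.dwell(.2); print(arm.get_grip_width(),arm.get_gripper_force())
if w>.058:
    arm.move_l([*pc,.12],velocity=.06); print(arm.get_grip_width(),arm.get_force().round(2))
c=vision.camera("side")[130:240,240:400,::-1]; cv2.imwrite("pics/s6.png",cv2.resize(c,None,fx=4,fy=4,interpolation=2)); print(arm.get_time())
```

```text
pad (array([429.2, -80.7]), array([65.2, 90.9]), np.float32(0.079))
tin (array([428.6, -81.5]), array([109.2,  62.3]), np.float32(-0.022))
0.074 False [ 0.4283 -0.0687  0.074 ] 0.0003 [ 0.1  0.4 -0.4]
0.07 False [ 0.4283 -0.0688  0.07  ] 0.0634 [0.5 0.2 0.9]
0.0008378588121346419 2.7528697848902084
0.0003897199733129417 [-0.22 -0.04  0.59]
48.8417
```

View pics/s6.png

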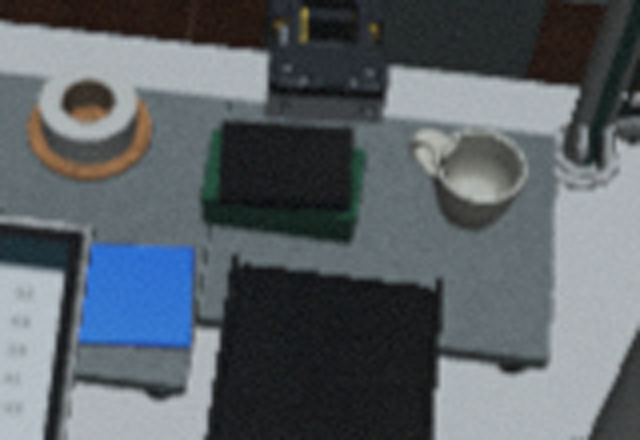

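The pad is still lying on the tin (285,165). At TCP z=0.070 it was caught at 63 mm and then squeezed off the top edge, so the contact surfaces sit higher than the nominal tip. I'll go deeper with a gentle squeeze and lift-check.

Run:
```python
from h import *
py=.079; pc=np.array([.4292,-.0807])+np.array([-np.sin(py),np.cos(py)])*.012
arm.open_jaws(); arm.move_pose([*pc,.14],[np.pi,0,H+py])
for z in (.063,.059):
    hit=arm.move_l([*pc,z],velocity=.08,stop_force=6); arm.close(12); arm.dwell(.2)
    w=arm.get_grip_width(); print(z,hit,arm.get_position().round(4),round(w,4),arm.get_gripper_force(),arm.get_force().round(1))
    if w>.06:
        arm.move_l([*pc,z+.012],velocity=.04); w=arm.get_grip_width(); print("lift",w,arm.get_force().round(2))
        if w>.06: break
    arm.open_jaws()
if w>.06: arm.move_l([*pc,.19],velocity=.1); print(arm.get_grip_width(),arm.get_force().round(2))
c=vision.camera("side")[130:240,240:400,::-1]; cv2.imwrite("pics/s7.png",cv2.resize(c,None,fx=4,fy=4,interpolation=2)); print(arm.get_time())
```

```text
0.063 False [ 0.4284 -0.0688  0.0632] 0.0641 12.000216767191887 [-0.7 -0.6  2.2]
lift 0.06409152598992697 [-0.09 -0.45 -0.83]
0.06381089758460107 [-0.03  1.39 -0.4 ]
54.225
```

View pics/s7.png

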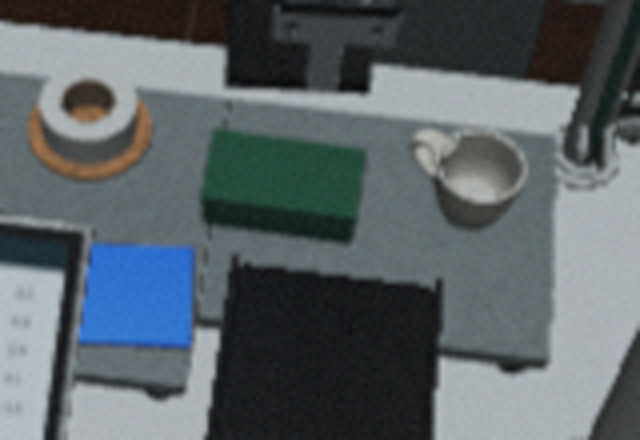

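The pad is lifted: 64 mm grip, and the tin is bare at (285,185). Now I'll place it on the mat.

Run:
```python
from h import *
my=.10; mc=np.array([.5238,-.1842])+np.array([-np.sin(my),np.cos(my)])*.012
place(mc[0]-.001,mc[1],.031,H+my,tilt=.06,up=.16,via=[.44,-.17,.21])
arm.move_pose([.38,-.2,.42],[np.pi,0,np.pi]); shot("w8")
c=cv2.imread("pics/w8.png")
cv2.imwrite("pics/w8c.png",cv2.resize(c[170:420,290:640],None,fx=2.2,fy=2.2,interpolation=2))
```

```text
place hit True z [ 0.5216 -0.1721  0.0305]
t 58.225
```

View pics/w8c.png

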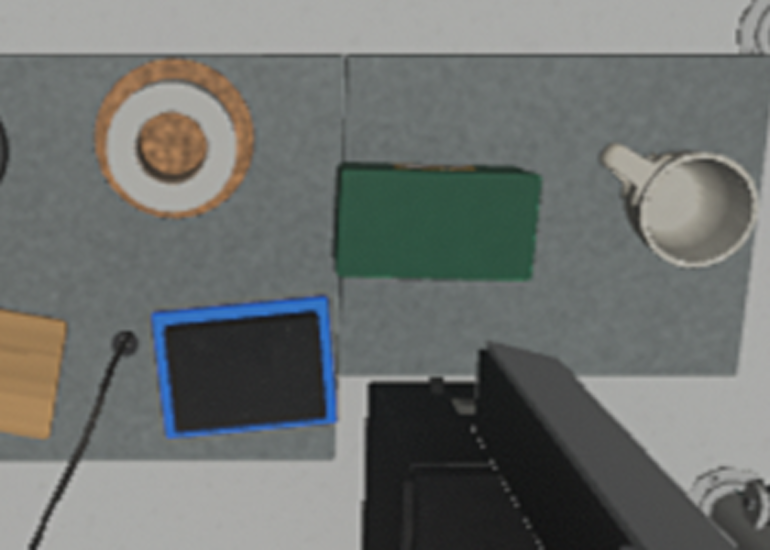

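The pad is on the mat, centred by eye. I'll check it numerically, refine the board pose by colour segmentation in w3, and then move the tin.

Run:
```python
from h import *
a=np.load("w8.npz"); f=lambda P:[(290+x/2.2,170+y/2.2) for x,y in P]
print("pad",quad(f([(164,327),(320,311),(328,417),(173,432)]),.059,a),"mat",quad(f([(153,313),(326,297),(336,422),(166,438)]),.045,a))
t=quad(f([(342,166),(540,177),(530,280),(336,276)]),.078,a); print("tin",t)
w=np.load("w3.npz"); im=cv2.imread("pics/w3.png"); h=cv2.cvtColor(im,cv2.COLOR_BGR2HSV)
mk=cv2.inRange(h,(8,80,110),(25,255,255)); z=np.zeros_like(mk); z[280:370,345:460]=mk[280:370,345:460]
z=cv2.morphologyEx(z,cv2.MORPH_OPEN,np.ones((3,3)))
cs=max(cv2.findContours(z,0,1)[0],key=cv2.contourArea)[:,0]+.0
print("board",quad(cs,.048,w))
d=cv2.imread("pics/w3.png")[275:345,270:460]; cv2.imwrite("pics/d3.png",cv2.resize(d,None,fx=4.2,fy=4.2,interpolation=2))
```

```text
pad (array([ 521.6, -184.7]), array([65.3, 92. ]), np.float32(0.103)) mat (array([ 524.3, -184.7]), array([ 79.2, 103. ]), np.float32(0.1))
tin (array([429.5, -82. ]), array([106.4,  60.7]), np.float32(-0.025))
board (array([ 519.7, -353.9]), array([117.6,  75.6]), np.float32(-0.186))
```

View pics/d3.png

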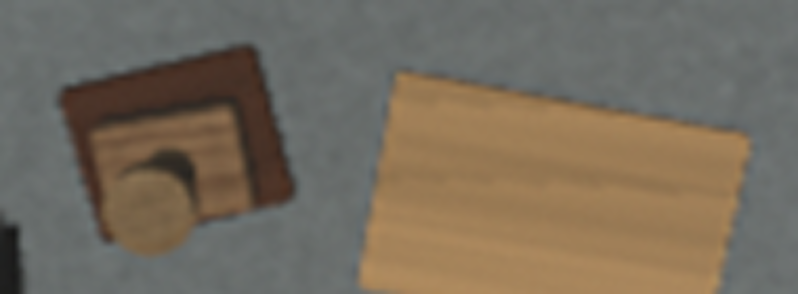

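The stamp base is turned about 0.08 rad relative to the block, which is within tolerance. Now the tin.

Run:
```python
from h import *
w=np.load("w3.npz"); f=lambda P:[(270+x/4.2,275+y/4.2) for x,y in P]
print("stamp",quad(f([(93,127),(236,103),(255,210),(113,236)]),.070,w),"dark",quad(f([(62,95),(255,45),(295,195),(103,242)]),.05,w))
pick(.4291,-.0816,.044,H-.024,25,up=.16)
place(.517,-.3535,.053,H-.188,tilt=.06,up=.14,via=[.43,-.30,.22])
arm.move_pose([.38,-.30,.46],[np.pi,0,np.pi]); shot("w9")
```

```text
stamp (array([ 498.9, -473.2]), array([36.3, 47.3]), np.float32(0.171)) dark (array([ 496.7, -475. ]), array([51.7, 66.8]), np.float32(0.249))
pick hit False z 0.0445 w 0.0602 F 25.0
lifted w 0.0595 Fz -0.78
place hit True z [ 0.5174 -0.3534  0.0532]
t 68.3583
```

View pics/w9.png

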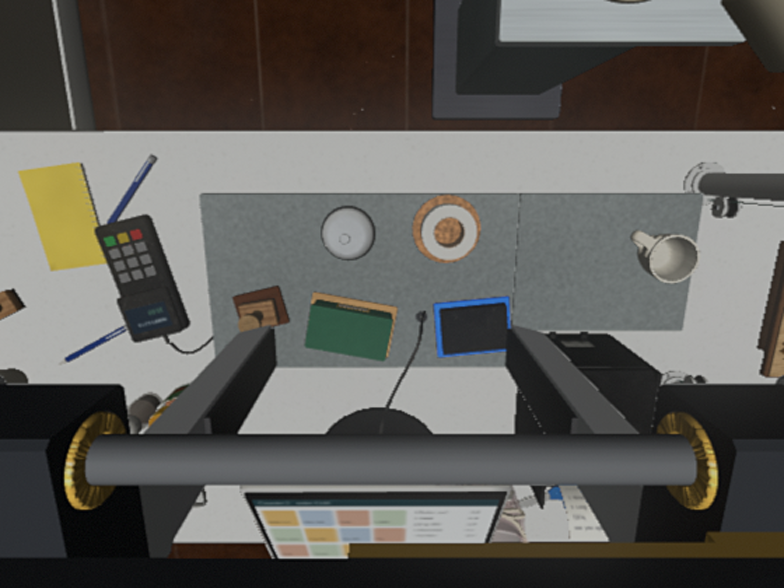

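Run:
```python
from h import *
w=np.load("w9.npz"); im=cv2.imread("pics/w9.png"); h=cv2.cvtColor(im,cv2.COLOR_BGR2HSV)
print("read",quad([(311,303),(395,318),(388,360),(306,345)],.086,w))
mk=cv2.inRange(h,(60,70,45),(95,255,255)); z=np.zeros_like(mk); z[285:370,295:405]=mk[285:370,295:405]
z=cv2.morphologyEx(z,cv2.MORPH_OPEN,np.ones((3,3))); cs=max(cv2.findContours(z,0,1)[0],key=cv2.contourArea)[:,0]+.0
print("tin",quad(cs,.086,w))
print("bell",ray(np.array((348,232))/1.4,.045,w),"cup",ray(np.array((668,259))/1.4,.096,w))
```

```text
read (array([ 516.3, -351.2]), array([111.1,  58.8]), np.float32(-0.186))
tin (array([ 514.6, -353.5]), array([105.6,  64.5]), np.float32(-0.186))
bell [ 0.39163671 -0.35467882] cup [0.4182941  0.04240302]
```

Run:
```python
from h import *
a=cv2.imread("pics/side0.png"); b=vision.camera("side")[:,:,::-1]
for n,(x0,x1,y0,y1) in {"cup":(340,376,158,192),"bell":(202,234,142,172)}.items():
    A=cv2.cvtColor(a[y0:y1,x0:x1],6).astype(np.float32);B=cv2.cvtColor(np.ascontiguousarray(b[y0:y1,x0:x1]),6).astype(np.float32)
    print(n,cv2.phaseCorrelate(A,B))
workorder.finish_job(); print(arm.get_time())
```

```text
cup ((-0.023511526245400205, 0.03785574858638441), 0.9551315899984336)
bell ((0.1014504578039297, -0.12819049075537414), 0.909878530104955)
the job is handed in; nothing more can be done
the job is handed in; nothing more can be done
```

The job is handed in (no verdict came back): by my camera measurements, stamp, roll, ink pad and tin each stand upright within about 5 mm of the centre of their own place and lined up, with the bell and cup unmoved.

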